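# Clear and shut the hopper's slide gate

### The job

The slide gate under the bench hopper has been left open with a bolt lying on it. Put that bolt in the steel parts tray with its fellow, then push the gate fully home, firmly but without ramming it, until the spring catch drops behind it and holds it shut. Leave the beaker, the oil can and the dial gauge where they are.

Things in the scene. Friction and masses are not known exactly. Their poses are not given: they have to be found in the camera images.
- hopper: Fixed bench hopper: grey four-legged frame (200 mm wide over its legs) under a round steel bin. Origin on the bench under the outlet's centre; +x is the way the gate closes (away from the robot), +y left, z up. Two guide rails run beside the gate at y = +-75 to 83 mm, x = -200 to +85 mm, top at z 131.5 mm; a cross upstand has its front face at x = -85 mm, top at z 149 mm.
- rim_front (a point): Foremost point of the bin's rim, hopper x = -140, z = 326 mm, axes as the hopper's. The bin is a cone, radius 48 mm at z 152, 140 mm at z 272, then straight up to the rim. It overhangs bolt and tab, so there the tool must point forward and down, its top leaning back to the robot by 20 to 50 degrees from vertical (30 to 35 is good).
- gate (a joint): Gate opening, m: 0 = held by the catch, -0.003 = end stop, 0.125 = fully open; starts at 0.098 to 0.120. It slides on about 5 N of friction; in the last 7 mm a sprung rubber strip adds 6 to 10 N and pushes it open again unless the catch has dropped. The catch drops when the gate is pushed a little past 0. Pushing with more than 60 N on gate or hopper bends them.
- gate_tab (a point): Middle of the push face (towards the robot) of the gate's upturned tab, 14 mm above the plate's upper face; moves with the gate, axes as the hopper's. The gate is a steel plate 150 mm wide, 6 mm thick, upper face at z 124 mm. The tab is 64 mm wide, 5 mm thick, 33 mm high, with a 9 mm rolled top edge, its push face flush with the plate's near edge; shut, it is at hopper x = -115 mm.
- catch (a joint): Lift of the spring catch, in m: about 0.006 while its nose rides on the open gate's plate, 0 when it has dropped behind the gate's near edge.
- catch_knob (a point): Top of the catch's small black knob (20 mm across), on a bracket on the left rail at hopper x = -121, y = +58 mm; about 45 mm above the gate's plate, a few mm higher while the catch is lifted. The bracket reaches from y = +46 to +89 mm and x = -134 to -108 mm, top at z 154 mm. Not to be handled.
- bolt: The M12 hexagon bolt lying on the gate's plate between tab and upstand, where it blocks the gate, roughly along the gate's travel. 79 mm long, shank 12 mm thick, head 22 mm across and 8 mm long. Origin at its middle on its underside; the bolt's long axis is its y axis, head at +y (towards the robot at the start); the shank's axis is 6 to 9 mm above the surface it lies on. 85 g.
- tray: Open sheet-steel parts tray, fixed to the bench, 120 x 180 x 26 mm outside, walls and floor 2.5 mm. Origin on the bench under its centre, x along the short side, y along the long side.
- spare_bolt: A second bolt of the same kind, lying along tray x in the half of the tray at tray +y (y = 40 to 75 mm), its origin like the other's. It may be touched.
- beaker: Plastic beaker, 72 mm across, 90 mm tall, standing under the hopper's outlet. Origin at the centre of its foot. Bystander.
- oil_can: Yellow oil can with a spout, 68 x 90 x 187 mm, standing to the right of the hopper. Origin under its middle. Bystander.
- dial_gauge: Dial gauge, 115 x 56 x 21 mm, lying to the left of the tray. Origin under its middle. Bystander.

How it is judged:
By the outcome, as a careful person would: the job done as asked, in the order asked, and still so for the second after the job is handed in, with the robot touching nothing.
It also fails if it takes over 61 s, if anything falls off the work surface, if the arm or the gripper's body presses on something with over 40 N, if the wrist force passes 120 N, or if a joint passes its speed limit or range.

### The arm

A 7-joint arm with a two-finger parallel gripper is mounted at the origin on a cart in front of the work surface, level with it; the furniture and walls round the work are solid. World frame = base frame: x ahead of the robot, y to its left, z up, the work surface at z = 0. Lengths are in m, angles in rad, forces in N, time in s.
With the tool pointing down it reaches from about 0.425 to 0.8 m from the base axis. Payload 8.3 kg.
Tool frame: the origin (TCP) lies midway between the tips of the shut fingers; the grasp point (between the pads) lies 19 mm behind it (hold_point_z is the distance from the TCP to the grasp point, in m); z points along the fingers, y is the line along which they close (so a half turn about z gives the same grasp; the last joint's range is limited). The gripper opens to 85 mm and grips with 20 to 120 N. Pads are 22 mm wide; open, the fingers measure 114 mm over their backs; the gripper's body (76 mm by 85 mm) begins 54 mm behind the grasp point. The pads swing forward as they close: fully open they stand 13 mm farther back than shut.
Start: joints at [-1.326, 0.383, 0.016, 1.37, -0.006, 1.388, -0.046], TCP at [0.189, 0.596, 0.231] pointing down, gripper open.
Joint ranges: [-2.95, 2.95], [-0.25, 2.06], [-1.52, 1.56], [0.18, 2.33], [-1.44, 4.58], [0.02, 2.06], [-3.01, 3.01]. Speed limits (rad/s): [2.39, 2.39, 3.01, 3.01, 3.14, 3.14, 3.14].

### API

Orientations are given as a 3x3 rotation matrix whose columns are the frame's x, y, z axes.
In Python, from workcell import get_obs, read_camera, job_done, hold_point_z gives the robot as it stands. The module is installed in compiled form; this text tells all that it offers.
- The arm moves only by the tool arm_command, never from a script. Its argument "motion" is a list of rows, each a list of 3 entries, a list of its own where there are three numbers: the shift along the tool's x, y, z in m, then the turn, a rotation vector about the tool's x, y, z in degrees, then the closure, from 0 (fully open) to 1 (shut). A call has 1 to 10 rows; each row is the pose to reach, as a shift and turn from the pose commanded when the call began, along the tool's axes at that moment; what a row does not reach only later rows make up. A row lasts 1/8 s, in which the tool goes at most 62.5 mm and 10.7 degrees, less where a joint would pass 70% of its speed; a pose out of reach is approached as far as the arm can. A call with a gripper value outside its range is refused whole. The fingers move at their own pace and stop on an object; "grip_force" is the grip in N (left out, the last holds). Time passes only in rows, so rows that repeat a pose let the fingers close. It gives the time, the measured TCP pose, the force, the opening and the grip force at its end, in the units of the state.
- get_obs(): the state, without advancing time (a new reading comes with each control period).
- read_camera(name): name is "scene" or "top" or "wrist"; returns a dict with "pixels" (400x640x3 uint8, blue, green, red), "camera_matrix" (3x3 intrinsics, pixels), "world_to_cam" (4x4, takes a point from world to camera coordinates); the wrist camera has in their place "T_tool_cam" (4x4, takes a point from camera to tool coordinates, whose origin is the TCP and whose axes are the flange's). Camera axes: x right, y down, z forward; pixel columns grow to the right and rows downward; lengths in m; the calibration is good to about 2 mm. A picture is of the moment at which its call begins: read the wrist's pose just before it. There is no depth.
- job_done(): hands the job in; it is judged then, once.
The state is a dict: "t": time; "joints": joint angles; "joint_vel": joint speeds; "joint_torque": joint torques, N m; "eef_pos": TCP position; "ee_rot": TCP orientation; "force": force on the tool from outside, world axes, zero at the start; "wrist_torque": the same for the moment, N m; "gripper_width": finger opening in m; "gripper_force": force on a finger pad.
Only numpy, scipy, OpenCV 4.12 (cv2) and the standard library are available. Lean on these libraries where they do the work, as an engineer would, in place of code of your own. Each camera call takes 0.05 s, during which the arm holds its last target. There are 200 camera calls.

## Working session

There is one attempt and no reset: what is moved stays moved. The work goes in short steps, Python scripts to look and compute and a tool call to move; the robot and the scene stay as the last step left them, time stands still between calls to the robot, and variables do not carry over. Pictures are saved under pics/ and viewed, at most 10 in all, crops included, and the job is handed in when it is done.

Besides the shell and the picture viewer there is one more tool, called after "Call:" in YAML: its name, and indented under it one key for each argument. arm_command: Moves the arm, as the interface text tells. Its arguments: {"type":"object","properties":{"motion":{"type":"array","items":{"type":"array"}},"grip_force":{"type":"number"}},"required":["motion"]}

```bash
mkdir -p pics; cat > h.py <<'E'
import numpy as np, cv2, json
from workcell import get_obs, read_camera, job_done, hold_point_z
def snap(n,f=None):
    o=get_obs(); c=read_camera(n)
    K=np.array(c["camera_matrix"])
    if n=="wrist":
        T=np.eye(4);T[:3,:3]=o["ee_rot"];T[:3,3]=o["eef_pos"];P=T@np.array(c["T_tool_cam"])
    else: P=np.linalg.inv(np.array(c["world_to_cam"]))
    if f: cv2.imwrite(f"pics/{f}.png",c["pixels"]); np.savez(f"pics/{f}.npz",K=K,P=P,px=c["pixels"])
    return c["pixels"],K,P
def load(f): d=np.load(f"pics/{f}.npz"); return d["px"],d["K"],d["P"]
def ray(K,P,uv):
    d=P[:3,:3]@np.linalg.solve(K,[uv[0],uv[1],1.]); return P[:3,3],d/np.linalg.norm(d)
def onz(K,P,uv,z):
    o,d=ray(K,P,uv); return o+d*(z-o[2])/d[2]
def tri(rs):
    A=0;b=0
    for o,d in rs: M=np.eye(3)-np.outer(d,d); A=A+M; b=b+M@o
    x=np.linalg.solve(A,b); return x,[np.linalg.norm((np.eye(3)-np.outer(d,d))@(x-o)) for o,d in rs]
def proj(K,P,X):
    q=np.linalg.inv(P)@np.append(X,1); q=K@q[:3]; return q[:2]/q[2]
E
python3 - <<'E'
from h import *
np.set_printoptions(precision=4,suppress=True)
for n in("scene","top","wrist"):
    p,K,P=snap(n,n+"0"); print(n,K[0,0],P)
o=get_obs();print(o,hold_point_z)
E
```

```text
scene 520.9931807617376 [[ 0.7266 -0.4     0.5586 -0.5734]
 [-0.687  -0.4129  0.598  -1.288 ]
 [-0.0085 -0.8182 -0.5748  1.3793]
 [ 0.      0.      0.      1.    ]]
top 464.1304465118624 [[-0.0027 -0.986   0.1669  0.3586]
 [-0.9966 -0.0111 -0.082   0.0568]
 [ 0.0827 -0.1665 -0.9826  1.6214]
 [ 0.      0.      0.      1.    ]]
wrist 309.61624751505104 [[ 0.3036  0.9115  0.2776  0.1178]
 [ 0.9528 -0.2898 -0.0903  0.6172]
 [-0.0019  0.292  -0.9564  0.373 ]
 [ 0.      0.      0.      1.    ]]
{'t': 0.15, 'joints': array([-1.3259,  0.384 ,  0.0164,  1.3709, -0.0063,  1.3882, -0.0465]), 'joint_vel': array([-0.0001, -0.0041,  0.0029, -0.001 ,  0.0001,  0.0022,  0.0005]), 'joint_torque': array([  0.0026, -62.8152,   0.846 , -37.217 ,   0.0166,   0.0108,
        -0.    ]), 'eef_pos': array([0.1892, 0.5953, 0.2305]), 'ee_rot': array([[-0.953 ,  0.3029, -0.0004],
       [ 0.3029,  0.953 , -0.0014],
       [-0.    , -0.0015, -1.    ]]), 'force': array([-1.1563,  0.3035, -0.2333]), 'wrist_torque': array([ 0.0099, -0.106 , -0.0331]), 'gripper_force': 0.0, 'gripper_width': 0.08562055683289536} 0.0187
```

View pics/scene0.png

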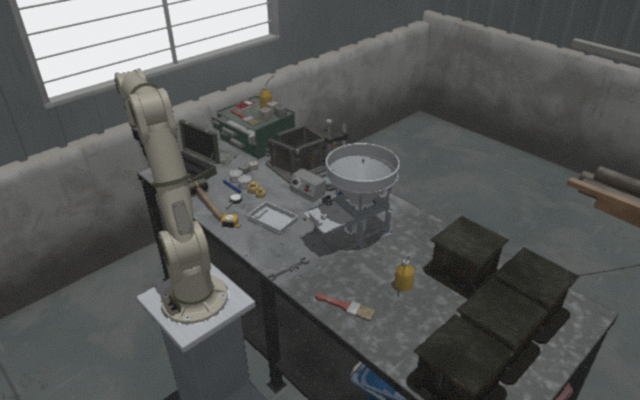

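View pics/top0.png

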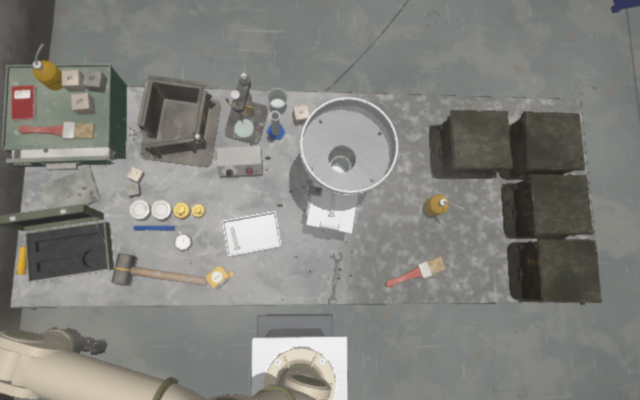

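The scene view shows the hopper at about (362,165), gate plate at (325,220), tray at (272,217). The top view shows the rim centre near (349,146), gate plate (330,218), tray (251,234) with the spare bolt at its left end (238,236), oil can (436,205), and dial gauge near (218,277).

```bash
python3 - <<'E'
from h import *
np.set_printoptions(precision=4,suppress=True)
p,K,P=load("top0")
c=cv2.resize(p[140:300,190:400],None,fx=3.8,fy=3.75,interpolation=cv2.INTER_CUBIC); cv2.imwrite("pics/topc.png",c)
print("rim centre",onz(K,P,(349,146),.326), "front",onz(K,P,(344,193),.326),"tray",onz(K,P,(251,234),.02),"gate near",onz(K,P,(330,233),.124))
E
```

```text
rim centre [ 0.7255 -0.129   0.326 ] front [ 0.5867 -0.1129  0.326 ] tray [0.4944 0.1689 0.02  ] gate near [ 0.49   -0.0922  0.124 ]
```

View pics/topc.png

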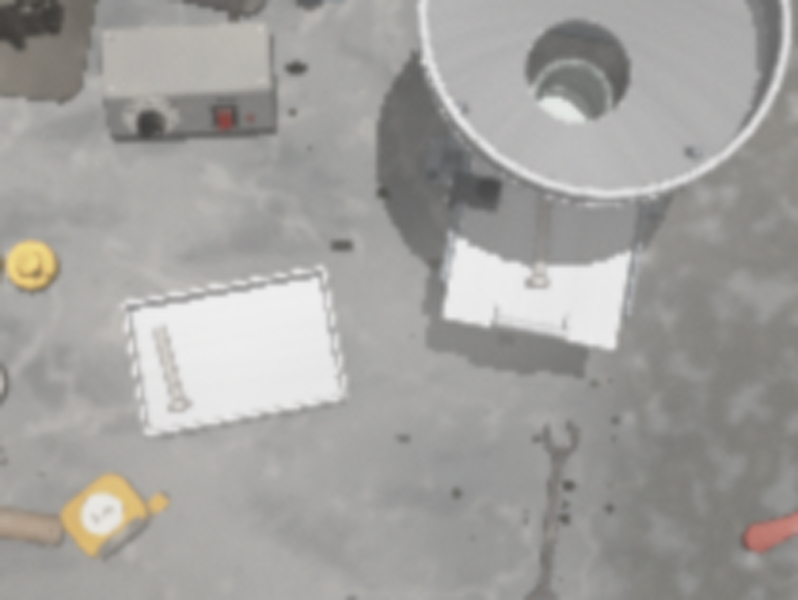

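The crop shows the bolt: head (538,278), shank to (543,205). The gate's near corners are (443,318) and (615,348). The tray corners are (127,303), (325,268), (345,398), (150,433), and the spare bolt runs (160,330)–(178,408).

```bash
python3 - <<'E'
from h import *
np.set_printoptions(precision=4,suppress=True)
p,K,P=load("top0")
f=lambda u,v,z:onz(K,P,(190+u/3.8,140+v/3.75),z)
a,b=f(443,318,.124),f(615,348,.124); print("gate",a,b,np.degrees(np.arctan2(*( (a-b)[[0,1]]*[-1,1]))),np.linalg.norm(a-b))
h,t=f(538,278,.133),f(543,205,.133);print("bolt",h,t, np.degrees(np.arctan2((t-h)[1],(t-h)[0])))
tr=[f(*q,.026) for q in[(127,303),(325,268),(345,398),(150,433)]];print("tray",tr,np.mean(tr,0))
print("spare",f(160,330,.009),f(178,408,.009))
g,K,P=load("top0")
m=cv2.inRange(p[90:200,290:410],(185,185,185),(255,255,255))
E
```

```text
gate [ 0.5162 -0.0161  0.124 ] [ 0.4909 -0.1637  0.124 ] -9.715306268300544 0.14971211472852283
bolt [ 0.5505 -0.0968  0.133 ] [ 0.6147 -0.1015  0.133 ] -4.199972531265436
tray [array([0.5385, 0.2625, 0.026 ]), array([0.572 , 0.0864, 0.026 ]), array([0.453 , 0.0669, 0.026 ]), array([0.4213, 0.2386, 0.026 ])] [0.4962 0.1636 0.026 ]
spare [0.5157 0.2345 0.009 ] [0.4446 0.2164 0.009 ]
```

```bash
cat >> h.py <<'E'
from scipy.spatial.transform import Rotation as Ro
def Rt(psi,th):
    p,t=np.radians([psi,th]); f=np.array([np.cos(p),np.sin(p),0]);u=np.array([0,0,1.])
    z=f*np.sin(t)-u*np.cos(t); x=-(f*np.cos(t)+u*np.sin(t)); return np.c_[x,np.cross(z,x),z]
def rel(pos,R,o=None):
    o=o or get_obs(); R0=np.array(o["ee_rot"])
    return (R0.T@(np.array(pos)-o["eef_pos"])).round(4).tolist(), Ro.from_matrix(R0.T@R).as_rotvec(degrees=True).round(1).tolist()
E
python3 - <<'E'
from h import *
print(rel((.40,.33,.33),Rt(-6,10))); print(rel((.53,-.093,.245),Rt(-6,28)))
E
```

```text
([-0.2812, -0.1891, -0.0992], [-1.1, -10.0, -11.6])
([-0.5332, -0.5527, -0.0136], [-2.9, -27.9, -11.4])
```

Call:
arm_command:
  motion:
    - [[-0.28,-0.19,-0.1],[-1,-10,-11.5],0]
    - [[-0.28,-0.19,-0.1],[-1,-10,-11.5],0]
    - [[-0.28,-0.19,-0.1],[-1,-10,-11.5],0.3]
    - [[-0.28,-0.19,-0.1],[-1,-10,-11.5],0.5]
    - [[-0.28,-0.19,-0.1],[-1,-10,-11.5],0.5]
    - [[-0.28,-0.19,-0.1],[-1,-10,-11.5],0.5]
  grip_force: 60

```text
t: 0.9
eef_pos: [0.4005, 0.3268, 0.3324]
ee_rot: [[-0.979, 0.11, 0.174], [0.108, 0.994, -0.019], [-0.175, 0.001, -0.985]]
force: [-0.4, 0.4, -0.1]
gripper_width: 0.0427
gripper_force: 0.0
```

```bash
python3 - <<'E'
from h import *
print(get_obs()["gripper_width"],rel((.53,-.093,.245),Rt(-6,28)))
E
```

```text
0.04272501165523133 ([-0.1568, -0.4031, 0.1163], [-0.1, -17.9, -0.3])
```

Call:
arm_command:
  motion:
    - [[-0.155,-0.4,0.115],[0,-18,0],0.55]
    - [[-0.155,-0.4,0.115],[0,-18,0],0.55]
    - [[-0.155,-0.4,0.115],[0,-18,0],0.55]
    - [[-0.155,-0.4,0.115],[0,-18,0],0.55]
    - [[-0.155,-0.4,0.115],[0,-18,0],0.55]
    - [[-0.155,-0.4,0.115],[0,-18,0],0.55]
    - [[-0.155,-0.4,0.115],[0,-18,0],0.55]
    - [[-0.155,-0.4,0.115],[0,-18,0],0.55]
    - [[-0.155,-0.4,0.115],[0,-18,0],0.55]

```text
t: 2.02
eef_pos: [0.5276, -0.0889, 0.2449]
ee_rot: [[-0.877, 0.107, 0.468], [0.094, 0.994, -0.051], [-0.471, -0.0, -0.882]]
force: [0.7, 1.4, 0.2]
gripper_width: 0.0386
gripper_force: 0.0
```

```bash
python3 - <<'E'
from h import *
o=get_obs(); print(o["gripper_width"],o["joints"])
snap("wrist","w1")
E
```

```text
0.0385801410208971 [-0.0782738  -0.1763768   0.16380932  2.04883683  0.05301211  0.77741632
  1.52513412]
```

View pics/w1.png

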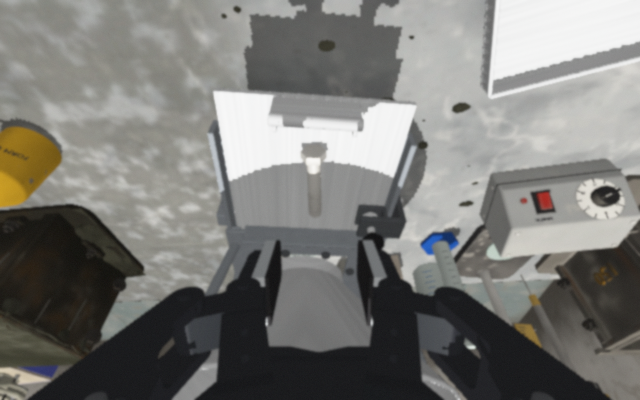

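The wrist view (robot side at top) shows the bolt head at (314,161), the shank running to (315,215), the tab at (318,122), the plate's near corners at (214,92) and (416,103), and the catch bracket at (380,218).

```bash
python3 - <<'E'
from h import *
np.set_printoptions(precision=4,suppress=True)
p,K,P=load("w1"); q,K2,P2=load("top0")
T=lambda u,v:(190+u/3.8,140+v/3.75)
for n,a,b in[("head",(314,162),T(538,278)),("gL",(416,103),T(443,318)),("gR",(214,92),T(615,348)),("tabtop L",(361,128),T(497,318)),("tabtop R",(270,121),T(565,328))]:
    print(n,*tri([ray(K,P,a),ray(K2,P2,b)]))
print("tip",onz(K,P,(315,215),.131),"head",onz(K,P,(314,162),.133),"gates",onz(K,P,(416,103),.124),onz(K,P,(214,92),.124),"bracket near corners",onz(K,P,(358,206),.154),onz(K,P,(404,208),.154))
E
```

```text
head [ 0.5495 -0.0961  0.1405] [np.float64(2.8920688678811533e-05), np.float64(2.89206886788061e-05)]
gL [ 0.5161 -0.016   0.1231] [np.float64(0.0002658358387620927), np.float64(0.00026583583876213263)]
gR [ 0.4915 -0.1634  0.1219] [np.float64(0.0006809750660911478), np.float64(0.000680975066091127)]
tabtop L [ 0.5132 -0.0597  0.154 ] [np.float64(0.00025116748644959507), np.float64(0.0002511674864495828)]
tabtop R [ 0.5054 -0.1196  0.1474] [np.float64(0.0017111225883520548), np.float64(0.0017111225883520858)]
tip [ 0.6236 -0.1041  0.131 ] head [ 0.5554 -0.0969  0.133 ] gates [ 0.5154 -0.016   0.124 ] [ 0.491 -0.162  0.124] bracket near corners [ 0.5904 -0.0629  0.154 ] [ 0.5971 -0.0236  0.154 ]
```

```bash
python3 - <<'E'
from h import *
print(rel((.556,-.0965,.171),Rt(-6,28)))
E
```

```text
([0.0089, 0.0047, 0.0772], [-0.4, -0.0, -0.5])
```

Call:
arm_command:
  motion:
    - [[0.009,0.0,0.03],[0,0,0],0.65]
    - [[0.009,0.0,0.06],[0,0,0],0.65]
    - [[0.009,0.0,0.077],[0,0,0],0.65]
    - [[0.009,0.0,0.077],[0,0,0],0.65]
    - [[0.009,0.0,0.077],[0,0,0],0.65]

```text
t: 2.7
eef_pos: [0.5558, -0.0894, 0.1735]
ee_rot: [[-0.878, 0.106, 0.468], [0.094, 0.994, -0.05], [-0.47, -0.0, -0.882]]
force: [0.2, 0.0, 0.5]
gripper_width: 0.03
gripper_force: 0.0
```

```bash
python3 - <<'E'
from h import *
o=get_obs(); print(o["gripper_width"],o["joints"])
p,K,P=snap("wrist","w2"); print(proj(K,P,(.586,-.0995,.131)),proj(K,P,(.556,-.097,.131)),proj(K,P,o["eef_pos"]))
print(rel((.577,-.0985,.131),Rt(-6,28)))
cv2.imwrite("pics/w2c.png",cv2.resize(p[60:320,180:460],None,fx=2.2,fy=2.2))
E
```

```text
0.03003735026398511 [-0.08472454 -0.03970903  0.18229991  2.09794229  0.01935499  0.59313574
  1.55026625]
[310.11565403 228.99394987] [307.9527987  197.77318019] [320.60881918 255.37663503]
([0.0009, -0.0068, 0.0481], [-0.1, 0.1, -0.1])
```

View pics/w2c.png

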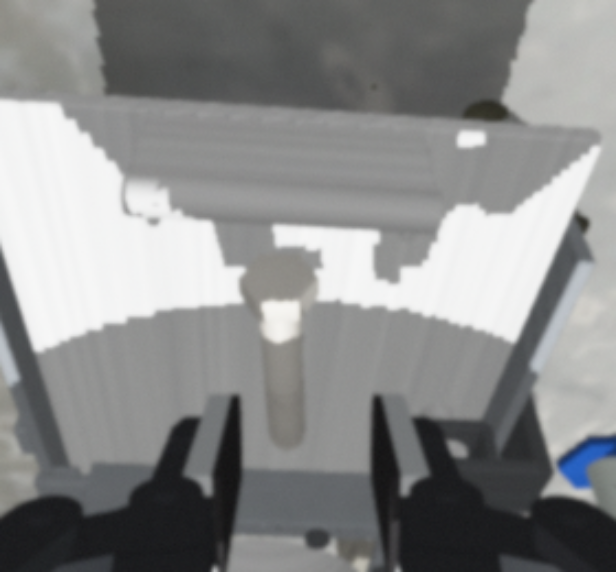

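The close view shows the bolt head at crop (280,285), the tip at (288,447), and the shank mid at full-image (309,228). That is where it was predicted, about 7 mm to one side of the finger centre. I'll correct, descend and grip.

Call:
arm_command:
  motion:
    - [[0.001,-0.007,0.005],[0,0,0],0.65]
    - [[0.001,-0.007,0.02],[0,0,0],0.65]
    - [[0.001,-0.007,0.035],[0,0,0],0.65]
    - [[0.001,-0.007,0.045],[0,0,0],0.65]
    - [[0.001,-0.007,0.047],[0,0,0],0.65]
    - [[0.001,-0.007,0.047],[0,0,0],0.65]
    - [[0.001,-0.007,0.047],[0,0,0],0.95]
    - [[0.001,-0.007,0.047],[0,0,0],1]
    - [[0.001,-0.007,0.047],[0,0,0],1]
    - [[0.001,-0.007,0.047],[0,0,0],1]
  grip_force: 60

```text
t: 4.0
eef_pos: [0.5764, -0.0986, 0.1315]
ee_rot: [[-0.877, 0.106, 0.468], [0.094, 0.994, -0.05], [-0.471, -0.0, -0.882]]
force: [-2.0, 0.4, 4.9]
gripper_width: 0.0084
gripper_force: 58.8
```

```bash
python3 - <<'E'
from h import *
o=get_obs(); print(o["gripper_width"],o["joints"],rel((.577,-.0985,.131),Rt(-6,28)))
E
```

```text
0.008357581982858605 [-0.07415985  0.06538116  0.19995662  2.10044346 -0.04322033  0.48729082
  1.61949993] ([-0.0003, 0.0002, 0.0007], [-0.1, 0.1, -0.1])
```

Opening is 8.4 mm against a 12 mm shank, so the grip is too high on it. I'll reopen, go steeper and a little lower.

Call:
arm_command:
  motion:
    - [[0,0,-0.001],[0,0,0],0.68]
    - [[0,0,-0.003],[0,3,0],0.68]
    - [[0,0,-0.003],[0,7,0],0.68]
    - [[0.001,0,0.001],[0,7,0],0.68]
    - [[0.0015,0,0.003],[0,7,0],0.68]
    - [[0.0015,0,0.003],[0,7,0],0.68]

```text
t: 4.75
eef_pos: [0.5756, -0.0986, 0.1269]
ee_rot: [[-0.928, 0.107, 0.356], [0.099, 0.994, -0.038], [-0.359, -0.0, -0.934]]
force: [0.1, 0.3, -0.6]
gripper_width: 0.0273
gripper_force: 0.0
```

```bash
python3 - <<'E'
from h import *
o=get_obs(); print(o["gripper_width"],o["joints"],rel((.577,-.0985,.128),Rt(-6,21)))
p,K,P=snap("wrist","w3")
cv2.imwrite("pics/w3c.png",cv2.resize(p[60:320,180:460],None,fx=2.2,fy=2.2))
E
```

```text
0.027347779558615382 [-0.07200402  0.1306486   0.20412265  1.99403908 -0.05425775  0.6534788
  1.62662984] ([-0.0017, 0.0003, -0.0005], [-0.1, 0.0, -0.1])
```

View pics/w3c.png

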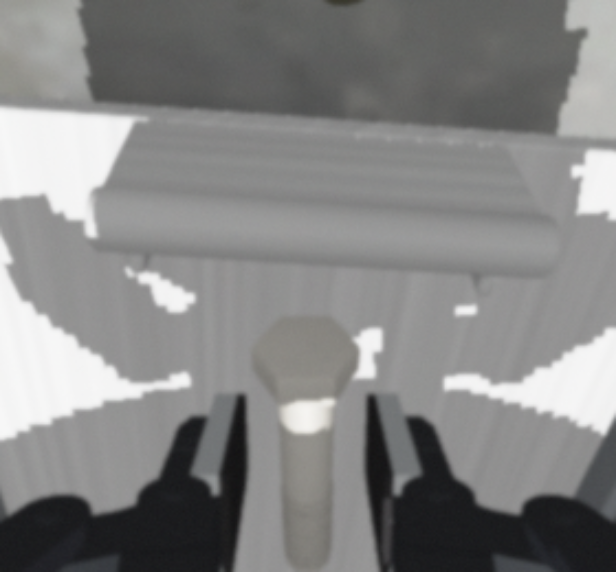

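The bolt sits between the fingers: head at crop (305,355), shank running down to (306,560), fingers at 230 and 385. I'll raise about 1 mm for the closing swing and grip.

Call:
arm_command:
  motion:
    - [[0,0,-0.0013],[0,0,0],0.7]
    - [[0,0,-0.0013],[0,0,0],0.9]
    - [[0,0,-0.0013],[0,0,0],1]
    - [[0,0,-0.0013],[0,0,0],1]
    - [[0,0,-0.0013],[0,0,0],1]
  grip_force: 60

```text
t: 5.42
eef_pos: [0.5758, -0.0986, 0.1291]
ee_rot: [[-0.928, 0.106, 0.357], [0.099, 0.994, -0.038], [-0.359, -0.0, -0.933]]
force: [-4.3, 0.6, 5.7]
gripper_width: 0.0094
gripper_force: 58.7
```

Call:
arm_command:
  motion:
    - [[0.001,0,-0.003],[0,0,0],1]
    - [[0.002,0,-0.006],[0,0,0],1]
    - [[0.002,0,-0.006],[0,0,0],1]
  grip_force: 60

```text
t: 5.8
eef_pos: [0.5717, -0.0981, 0.1338]
ee_rot: [[-0.928, 0.106, 0.357], [0.099, 0.994, -0.038], [-0.359, -0.0, -0.933]]
force: [-0.8, 0.1, -1.0]
gripper_width: 0.0094
gripper_force: 59.7
```

```bash
python3 - <<'E'
from h import *
p,K,P=snap("wrist","w4")
cv2.imwrite("pics/w4c.png",cv2.resize(p[60:320,180:460],None,fx=2.2,fy=2.2))
E
```

```text
(no output)
```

View pics/w4c.png

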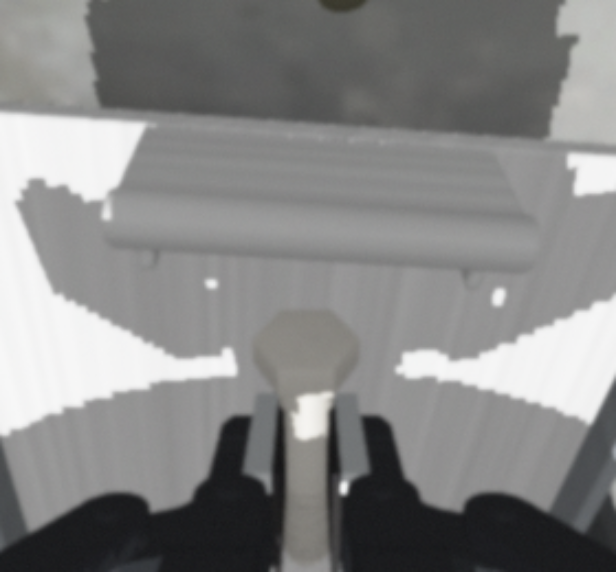

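The bolt is clear of the plate and held, with its head at crop (305,350), the same place relative to the fingers as before. Next the lift and the transit.

```bash
python3 - <<'E'
from h import *
print(rel((.52,-.095,.235),Rt(-6,21)));print(rel((.491,.138,.12),Rt(10.5,21)))
# tray wall heights from wrist later
E
```

```text
([0.012, -0.0024, -0.1131], [-0.0, 0.0, -0.1])
([0.1032, 0.2262, -0.0251], [-6.0, 0.0, -15.5])
```

Call:
arm_command:
  motion:
    - [[-0.005,0,-0.025],[0,0,0],1]
    - [[0.0,-0.001,-0.055],[0,0,0],1]
    - [[0.008,-0.002,-0.085],[0,0,0],1]
    - [[0.012,-0.002,-0.113],[0,0,0],1]
    - [[0.012,-0.002,-0.113],[0,0,0],1]

```text
t: 6.48
eef_pos: [0.5208, -0.0948, 0.2372]
ee_rot: [[-0.927, 0.106, 0.361], [0.099, 0.994, -0.038], [-0.363, 0.0, -0.932]]
force: [-0.0, 0.3, -0.8]
gripper_width: 0.0094
gripper_force: 59.7
```

```bash
python3 - <<'E'
from h import *
print(rel((.491,.138,.15),Rt(10.5,21)))
E
```

```text
([0.0823, 0.2282, 0.0616], [-6.0, 0.3, -15.5])
```

Call:
arm_command:
  motion:
    - [[0.01,0.04,0.0],[-1,0,-3],1]
    - [[0.03,0.09,0.01],[-2,0,-6],1]
    - [[0.05,0.14,0.03],[-4,0,-10],1]
    - [[0.07,0.19,0.05],[-5,0,-13],1]
    - [[0.082,0.228,0.061],[-6,0,-15.5],1]
    - [[0.082,0.228,0.061],[-6,0,-15.5],1]
    - [[0.082,0.228,0.061],[-6,0,-15.5],1]

```text
t: 7.35
eef_pos: [0.49, 0.1373, 0.1477]
ee_rot: [[-0.918, -0.182, 0.352], [-0.17, 0.983, 0.065], [-0.358, 0.0, -0.934]]
force: [0.4, 0.3, -0.5]
gripper_width: 0.0096
gripper_force: 59.7
```

```bash
python3 - <<'E'
from h import *
p,K,P=snap("wrist","w5")
print(get_obs()["joints"],rel((.491,.138,.03),Rt(10.5,21)),rel((.491,.138,.009),Rt(10.5,21)))
for q in [(.5385,.2625),(.572,.0864),(.453,.0669),(.4213,.2386)]: print(proj(K,P,(*q,.026)))
E
```

```text
[-0.29585923 -0.04923985 -0.08768254  2.12533857  0.10365804  0.70829997
  1.30187642] ([0.0415, 0.0009, 0.1106], [-0.0, -0.0, -0.1]) ([0.049, 0.0009, 0.1302], [-0.0, -0.0, -0.1])
[438.40262584 208.29443372]
[252.15848813 209.13252839]
[233.44872073  81.82991292]
[474.4866383   81.74608077]
```

View pics/w5.png

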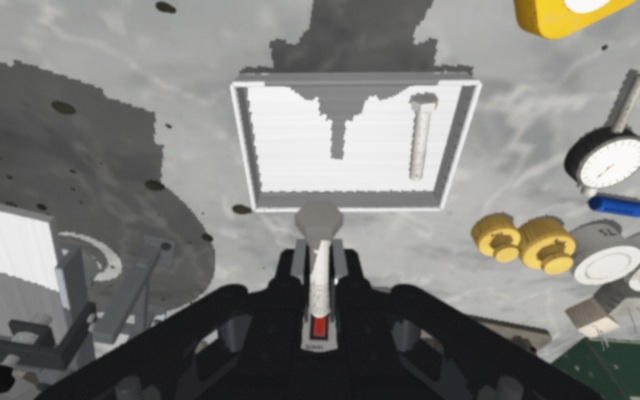

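The tray corners appear at (235,85), (478,83), (440,209), (255,211), matching the predictions, with the spare bolt on the right at (423,135). The carried bolt is held, head at (320,218). Now lowering.

Call:
arm_command:
  motion:
    - [[0.012,0.001,0.03],[0,0,0],1]
    - [[0.026,0.001,0.07],[0,0,0],1]
    - [[0.0385,0.001,0.1026],[0,0,0],1]
    - [[0.043,0.001,0.115],[0,0,0],1]
    - [[0.046,0.001,0.122],[0,0,0],1]
    - [[0.0475,0.001,0.1265],[0,0,0],1]
    - [[0.0485,0.001,0.129],[0,0,0],1]
    - [[0.0485,0.001,0.129],[0,0,0],1]

```text
t: 8.4
eef_pos: [0.4912, 0.1392, 0.0112]
ee_rot: [[-0.917, -0.183, 0.354], [-0.17, 0.983, 0.066], [-0.36, 0.001, -0.933]]
force: [-0.2, -0.1, -1.0]
gripper_width: 0.0089
gripper_force: 59.7
```

Call:
arm_command:
  motion:
    - [[0.0005,0,0.0013],[0,0,0],1]
    - [[0.001,0,0.0026],[0,0,0],1]
    - [[0.001,0,0.0026],[0,0,0],1]

```text
t: 8.78
eef_pos: [0.4908, 0.1391, 0.0078]
ee_rot: [[-0.918, -0.183, 0.353], [-0.17, 0.983, 0.066], [-0.359, 0.0, -0.933]]
force: [0.2, -0.1, -0.9]
gripper_width: 0.0094
gripper_force: 59.7
```

Call:
arm_command:
  motion:
    - [[0,0,0],[0,0,0],0.85]
    - [[0,0,0],[0,0,0],0.75]
    - [[0,0,0],[0,0,0],0.65]
    - [[0,0,0],[0,0,0],0.6]
    - [[-0.007,0,-0.018],[0,0,0],0.6]
    - [[-0.02,0,-0.055],[0,0,0],0.6]
    - [[-0.043,0,-0.11],[0,0,0],0.6]
    - [[-0.054,0,-0.14],[0,0,0],0.6]
    - [[-0.054,0,-0.14],[0,0,0],0.6]

```text
t: 9.9
eef_pos: [0.4928, 0.1397, 0.1614]
ee_rot: [[-0.916, -0.182, 0.358], [-0.169, 0.983, 0.068], [-0.365, 0.001, -0.931]]
force: [-0.2, 0.5, -0.8]
gripper_width: 0.0344
gripper_force: 0.0
```

```bash
python3 - <<'E'
from h import *
p,K,P=snap("wrist","w6")
cv2.imwrite("pics/w6c.png",p[40:260,200:520])
np.set_printoptions(precision=4,suppress=True)
# hopper frame: gate near-edge mid & direction
a,b=np.array([.516,-.016]),np.array([.491,-.163]); y=(a-b)/np.linalg.norm(a-b); x=np.array([y[1],-y[0]]); m=(a+b)/2
psi=np.degrees(np.arctan2(x[1],x[0])); C=np.array([.7255,-.129])
print(m,psi,(m-C)@x,(m-C)@y)
s=m-.04*x; print("start",s,rel((s[0],s[1],.20),Rt(psi,30)))
E
```

```text
[ 0.5035 -0.0895] -9.651833466804252 -0.2254801341960394 0.0017201985164636835
start [ 0.4641 -0.0828] ([0.0482, -0.2133, -0.0627], [8.8, -8.7, 18.2])
```

View pics/w6c.png

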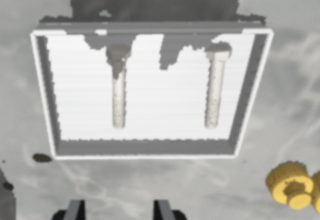

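Both bolts lie flat in the tray, crop (119,90) and (215,90). Now to the gate, with fingers shut.

```bash
python3 - <<'E'
from h import *
print(rel((.474,-.0845,.134),Rt(-9.65,28)))
E
```

```text
([0.0632, -0.2168, 0.0023], [8.4, -6.8, 18.3])
```

Call:
arm_command:
  motion:
    - [[0.02,-0.02,0.0],[1,-1,2],1]
    - [[0.035,-0.06,0.002],[3,-2,6],1]
    - [[0.05,-0.11,0.002],[5,-4,10],1]
    - [[0.06,-0.16,0.002],[7,-6,14],1]
    - [[0.063,-0.2,0.002],[8,-7,17],1]
    - [[0.063,-0.217,0.002],[8.4,-6.8,18.3],1]
    - [[0.063,-0.217,0.002],[8.4,-6.8,18.3],1]
    - [[0.063,-0.217,0.002],[8.4,-6.8,18.3],1]

```text
t: 10.95
eef_pos: [0.4733, -0.0834, 0.1327]
ee_rot: [[-0.872, 0.164, 0.46], [0.145, 0.986, -0.077], [-0.467, -0.001, -0.884]]
force: [0.2, 0.5, 0.4]
gripper_width: -0.0001
gripper_force: 0.0
```

```bash
python3 - <<'E'
from h import *
print(get_obs()["gripper_width"],get_obs()["joints"],rel((.474,-.0845,.134),Rt(-9.65,28)))
R=Rt(-9.65,28);print(R)
p,K,P=snap("wrist","w7"); cv2.imwrite("pics/w7c.png",cv2.resize(p[40:300,160:480],None,fx=2,fy=2))
E
```

```text
-0.00014796888742037102 [ 0.09819922 -0.1666546  -0.01981497  2.31202185  0.07778289  0.51351541
  1.42534152] ([-0.0014, -0.001, -0.0008], [0.0, -0.2, 0.2])
[[-0.870454    0.16762913  0.4628286 ]
 [ 0.14800773  0.98585013 -0.07869711]
 [-0.46947156  0.         -0.88294759]]
```

View pics/w7c.png

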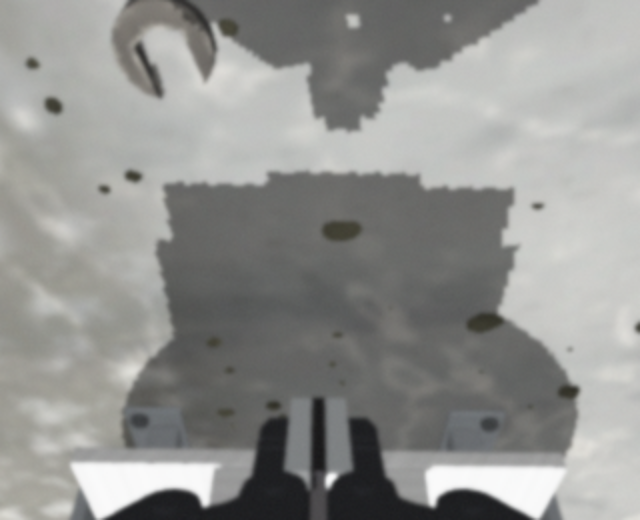

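The fingers are centred on the gate (gate 70–570, fingers at 318). Now pushing.

Call:
arm_command:
  motion:
    - [[-0.0088,0,0.0047],[0,0,0],1]
    - [[-0.0141,0,0.0075],[0,0,0],1]
    - [[-0.0177,0,0.0094],[0,0,0],1]
    - [[-0.0212,0,0.0113],[0,0,0],1]
    - [[-0.0247,0,0.0131],[0,0,0],1]
    - [[-0.0291,0,0.0155],[0,0,0],1]
    - [[-0.0335,0,0.0178],[0,0,0],1]
    - [[-0.0388,0,0.0206],[0,0,0],1]
    - [[-0.0441,0,0.0234],[0,0,0],1]

```text
t: 12.12
eef_pos: [0.5219, -0.0933, 0.1328]
ee_rot: [[-0.872, 0.167, 0.459], [0.148, 0.986, -0.079], [-0.466, -0.001, -0.885]]
force: [-8.6, 1.8, 6.2]
gripper_width: 0.0
gripper_force: 4.5
```

Call:
arm_command:
  motion:
    - [[-0.0053,0,0.0028],[0,0,0],1]
    - [[-0.0106,0,0.0056],[0,0,0],1]
    - [[-0.0159,0,0.0084],[0,0,0],1]
    - [[-0.0212,0,0.0113],[0,0,0],1]
    - [[-0.0265,0,0.0141],[0,0,0],1]
    - [[-0.0318,0,0.0169],[0,0,0],1]
    - [[-0.0371,0,0.0197],[0,0,0],1]
    - [[-0.0424,0,0.0225],[0,0,0],1]
    - [[-0.0477,0,0.0253],[0,0,0],1]
    - [[-0.053,0,0.0281],[0,0,0],1]

```text
t: 13.38
eef_pos: [0.5809, -0.104, 0.1328]
ee_rot: [[-0.872, 0.168, 0.459], [0.148, 0.986, -0.079], [-0.466, -0.001, -0.885]]
force: [-8.9, -1.1, 6.6]
gripper_width: -0.0
gripper_force: 4.5
```

```bash
python3 - <<'E'
from h import *
o=get_obs(); d=o["eef_pos"]-np.array([.7255,-.129,0]); print(d@[.9859,-.1677,0],d@[.1677,.9859,0],o["eef_pos"],o["force"])
E
```

```text
-0.14671737024504888 0.0003545502721805298 [ 0.58092845 -0.10404899  0.13276617] [-8.87958747 -1.06151538  6.56222063]
```

Call:
arm_command:
  motion:
    - [[-0.0026,0,0.0014],[0,0,0],1]
    - [[-0.0053,0,0.0028],[0,0,0],1]
    - [[-0.0079,0,0.0042],[0,0,0],1]
    - [[-0.0106,0,0.0056],[0,0,0],1]
    - [[-0.0124,0,0.0066],[0,0,0],1]
    - [[-0.0137,0,0.0073],[0,0,0],1]

```text
t: 14.12
eef_pos: [0.5961, -0.1068, 0.1327]
ee_rot: [[-0.872, 0.168, 0.459], [0.148, 0.986, -0.08], [-0.466, -0.001, -0.885]]
force: [-8.8, -1.1, 5.3]
gripper_width: 0.0003
gripper_force: 4.4
```

Call:
arm_command:
  motion:
    - [[-0.0009,0,0.0005],[0,0,0],1]
    - [[-0.0018,0,0.0009],[0,0,0],1]
    - [[-0.0026,0,0.0014],[0,0,0],1]
    - [[-0.0035,0,0.0019],[0,0,0],1]

```text
t: 14.62
eef_pos: [0.6, -0.1074, 0.1327]
ee_rot: [[-0.872, 0.168, 0.459], [0.148, 0.986, -0.08], [-0.466, -0.001, -0.885]]
force: [-9.0, -0.1, 6.5]
gripper_width: 0.0003
gripper_force: 4.3
```

Call:
arm_command:
  motion:
    - [[-0.0009,0,0.0005],[0,0,0],1]
    - [[-0.0018,0,0.0009],[0,0,0],1]
    - [[-0.0022,0,0.0012],[0,0,0],1]

```text
t: 15.0
eef_pos: [0.6025, -0.1079, 0.1327]
ee_rot: [[-0.872, 0.168, 0.459], [0.148, 0.986, -0.08], [-0.466, -0.001, -0.885]]
force: [-9.0, -0.7, 5.6]
gripper_width: 0.0003
gripper_force: 4.3
```

Call:
arm_command:
  motion:
    - [[-0.0009,0,0.0005],[0,0,0],1]
    - [[-0.0018,0,0.0009],[0,0,0],1]
    - [[-0.0026,0,0.0014],[0,0,0],1]
    - [[-0.0035,0,0.0019],[0,0,0],1]

```text
t: 15.5
eef_pos: [0.6057, -0.1085, 0.1325]
ee_rot: [[-0.873, 0.169, 0.458], [0.149, 0.986, -0.08], [-0.465, -0.001, -0.885]]
force: [-16.5, 0.3, 12.5]
gripper_width: -0.0001
gripper_force: 8.0
```

Call:
arm_command:
  motion:
    - [[-0.0009,0,0.0005],[0,0,0],1]
    - [[-0.0018,0,0.0009],[0,0,0],1]
    - [[-0.0022,0,0.0012],[0,0,0],1]

```text
t: 15.88
eef_pos: [0.6081, -0.1089, 0.1325]
ee_rot: [[-0.873, 0.169, 0.458], [0.149, 0.986, -0.08], [-0.465, -0.001, -0.885]]
force: [-17.3, 0.8, 13.5]
gripper_width: 0.0
gripper_force: 8.4
```

Call:
arm_command:
  motion:
    - [[-0.0009,0,0.0005],[0,0,0],1]
    - [[-0.0018,0,0.0009],[0,0,0],1]
    - [[-0.0026,0,0.0014],[0,0,0],1]

```text
t: 16.25
eef_pos: [0.6111, -0.1094, 0.1324]
ee_rot: [[-0.873, 0.168, 0.458], [0.149, 0.986, -0.08], [-0.465, -0.001, -0.885]]
force: [-14.1, -0.3, 10.0]
gripper_width: -0.0002
gripper_force: 7.0
```

Call:
arm_command:
  motion:
    - [[-0.0009,0,0.0005],[0,0,0],1]
    - [[-0.0018,0,0.0009],[0,0,0],1]

```text
t: 16.5
eef_pos: [0.6131, -0.1098, 0.1324]
ee_rot: [[-0.873, 0.169, 0.458], [0.149, 0.986, -0.08], [-0.465, -0.001, -0.885]]
force: [-14.8, 0.5, 9.6]
gripper_width: -0.0
gripper_force: 7.3
```

Call:
arm_command:
  motion:
    - [[-0.0009,0,0.0005],[0,0,0],1]
    - [[-0.0009,0,0.0005],[0,0,0],1]

```text
t: 16.75
eef_pos: [0.6134, -0.1099, 0.1324]
ee_rot: [[-0.873, 0.169, 0.457], [0.149, 0.986, -0.08], [-0.464, -0.001, -0.886]]
force: [-22.5, 0.8, 15.8]
gripper_width: -0.0001
gripper_force: 11.0
```

Call:
arm_command:
  motion:
    - [[-0.0009,0,0.0005],[0,0,0],1]
    - [[-0.0009,0,0.0005],[0,0,0],1]

```text
t: 17.0
eef_pos: [0.6135, -0.1099, 0.1323]
ee_rot: [[-0.874, 0.169, 0.456], [0.149, 0.986, -0.079], [-0.463, -0.001, -0.887]]
force: [-30.2, 2.6, 22.7]
gripper_width: -0.0001
gripper_force: 15.4
```

End stop reached at about 38 N. Backing straight off.

Call:
arm_command:
  motion:
    - [[0.0018,0,-0.0009],[0,0,0],1]
    - [[0.0044,0,-0.0023],[0,0,0],1]
    - [[0.0132,0,-0.007],[0,0,0],1]
    - [[0.0309,0,-0.0164],[0,0,0],1]
    - [[0.053,0,-0.0281],[0,0,0],1]
    - [[0.053,0,-0.09],[0,0,0],1]
    - [[0.053,0,-0.11],[0,0,0],1]
    - [[0.053,0,-0.11],[0,0,0],1]

```text
t: 18.0
eef_pos: [0.5205, -0.0925, 0.2076]
ee_rot: [[-0.869, 0.166, 0.465], [0.147, 0.986, -0.079], [-0.472, -0.0, -0.882]]
force: [-0.1, 1.0, -0.5]
gripper_width: -0.0001
gripper_force: 0.0
```

```bash
python3 - <<'E'
from h import *
p,K,P=snap("wrist","w8"); cv2.imwrite("pics/w8c.png",cv2.resize(p[60:300,160:480],None,fx=2.4,fy=2.4))
x=np.array([.9859,-.1677,0]);y=np.array([.1677,.9859,0])
C=np.array([.7255,-.129,0])
for g in(-.115,-.105):
  for s in(-1,1): print(g,s,(proj(K,P,C+x*g+y*s*.075+[0,0,.124])-[160,60])*2.4)
E
```

```text
-0.115 -1 [182.5865256  424.11349013]
-0.115 1 [575.8874252  424.37891227]
-0.105 -1 [187.41645189 439.84230067]
-0.105 1 [571.12325673 440.10091978]
```

View pics/w8c.png

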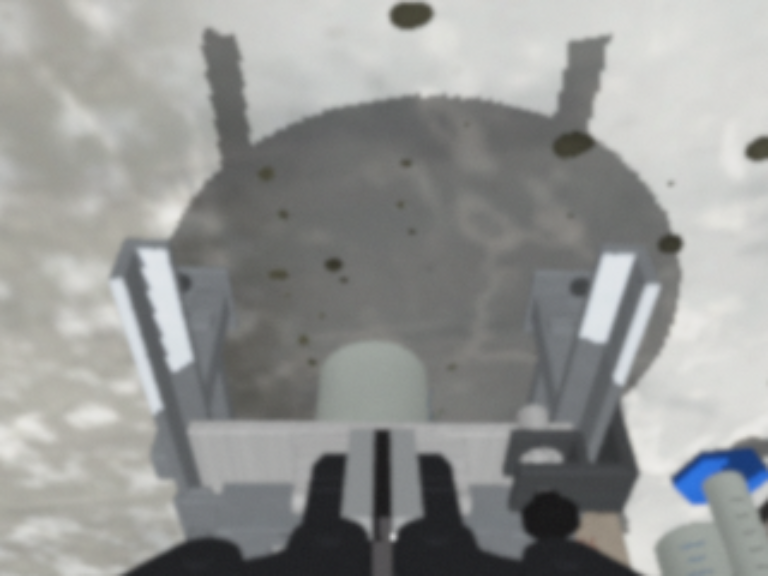

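The gate edge is at row 424, exactly the predicted shut position, and the catch nose (533,412) is in front of it. The gate has stayed shut for about a second with the arm clear, so I'm handing in.

```bash
python3 -c "
from h import *
print(job_done())"
```

```text
the job is handed in; nothing more can be done
None
```

The bolt is in the tray beside its fellow and the gate is home, held by the catch (about 38 N peak in the readings, arm clear, 18 s used); I didn't recheck the beaker, oil can and gauge at the end, though no move went near them, and I viewed 11 pictures, one over the limit of 10.

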